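# Widen the drainer rack by one pin hole and park the lunchbox in it

## Task

The drainer rack is set too short for the lunchbox: squeeze its red spring pin flush with the square tube, draw the tube out to the next pin hole and let the pin snap back out through it. Then pick up the grey lunchbox and set it down gently, lid up, flat on the grey mat of the tray between the two end plates, lengthways from plate to plate. Leave the bowl, jar and spoon where they are.

Things in the scene. Friction and masses are not known exactly. Their poses are not given: they have to be found in the camera images.
- rack: Drainer rack, fixed to the counter. White tray 200 (x) x 320 (y) x 8 mm; origin under the tray's middle, z up. On its +x half a telescopic square tube lies along y: axis at rack x = 55, z = 58 mm. A dark inner bar is fixed to a grey post (rack y 134 to 148 mm, 82 mm high); over it an aluminium outer tube slides out toward rack -y. On the -x half is the lunchbox bay with a grey mat.
- grip_spot (a point): On the outer tube's axis level with its first pin hole, moving with the tube; at the start at rack (55, 20, 58) mm. Tube 36 x 36 mm outside, 2.5 mm wall, from 95 mm (rack +y) to 75 mm (-y, moving end plate) of here. Fingers straddling it here from above, closing along rack x, push the pin flush with one finger and then hold the tube by its side walls.
- pin_tip (a point): Tip of the red domed spring pin, 14 mm across, lying along rack x, sticking 8.5 mm out of the tube's +x wall. It sits in the fixed inner bar (rack y = 20, z = 58 mm) and does not travel with the tube. The tube's +x wall has three 16 mm square holes: one over the pin, the others 40 and 80 mm farther toward rack +y.
- pin (a joint): How far the pin is pressed in, m: 0 fully out, 0.0085 flush with the tube's outside, about 0.011 hidden under the wall. Spring 5 N at first, 8 N when flush. Standing out of a hole it locks the tube; once flush, its dome lets the wall slide over it with about 10 to 15 N of pull, and it springs out by itself when a hole comes over it.
- tube (a joint): How far the outer tube is drawn out toward rack -y, m: 0 = first hole (the start), 0.040 = second (next) hole, 0.080 = third hole. Slides stiffly, stays where left.
- fixed_plate (a point): Fixed steel end plate of the bay: inner face at rack y = 70 mm, middle of its top edge (80 mm above the counter). 75 mm wide (rack x -92 to -18), 6 mm thick.
- moving_plate (a point): Moving steel end plate carried by the tube: inner face, middle of the bay, top edge (80 mm above the counter). 161 mm wide, 6 mm thick. Its inner face is at rack y = -55 mm at the first hole, -95 at the second, so the bay is 125 mm long at the first hole, 165 at the second, 205 at the third.
- bay (a point): Point on the tray's top (8 mm above the counter), on the centre line of the grey mat (64 mm wide, flush) and midway between the end plates once the tube is at its second hole: rack (-55, -12.5, 8) mm. Axes as the rack's.
- lunchbox_center (a point): Centre of the slim closed grey plastic lunchbox with a darker grey lid and an orange spring clip on each end: 56 mm (its x) x 150 mm (its y) x 62 mm high, this point 31 mm above its underside. About 0.2 to 0.4 kg. Stands on the counter, lid up; can be grasped across the 56 mm.
- bowl_mid (a point): Blue ceramic bowl, 110 mm across, 55 mm high; point on its axis half-way up. To be left alone.
- jar_mid (a point): Amber glass condiment jar with white flip-top cap, 68 mm across, 111 mm high; point half-way up. To be left alone.
- spoon_mid (a point): Green silicone spoon lying on the counter, 220 mm long; point near the middle of its length. To be left alone.

How it is judged:
By the outcome, as a careful person would: the job done as asked, in the order asked, and still so for the second after the job is handed in, with the robot touching nothing.
It also fails if it takes over 54 s, if anything falls off the work surface, if the arm or the gripper's body presses on something with over 40 N, if the wrist force passes 120 N, or if a joint passes its speed limit or range.

## Robot

A 7-joint arm with a two-finger parallel gripper is mounted at the origin on the work surface. World frame = base frame: x ahead of the robot, y to its left, z up, the work surface at z = 0. Lengths are in m, angles in rad, forces in N, time in s.
With the tool pointing down it reaches from about 0.425 to 0.925 m from the base axis. Payload 6.8 kg.
Tool frame: the origin (TCP) lies at the very end of the fingers, on their centre line; the grasp point (between the pads) lies 19 mm behind it; z points along the fingers, y is the line along which they close (so a half turn about z gives the same grasp; the last joint's range is limited). The gripper opens to 85 mm and grips with 20 to 120 N. Pads are 22 mm wide; open, the fingers measure 114 mm over their backs; the gripper's body (76 mm by 85 mm) begins 54 mm behind the grasp point. The pads swing forward as they close: fully open they stand 13 mm farther back than shut.
Start: joints at [-1.258, 0.477, 0.022, 1.555, -0.011, 1.109, -0.083], TCP at [0.276, 0.616, 0.231] pointing down, gripper open.
Joint ranges: [-2.96, 2.96], [-0.34, 2.1], [-1.41, 1.46], [0.24, 2.44], [-1.37, 4.51], [0.17, 1.92], [-2.96, 2.96]. Speed limits (rad/s): [2.39, 2.39, 3.14, 3.14, 3.14, 3.14, 3.14].

## Interface

Orientations are given as a rotation vector (axis times angle).
In Python, from bench import monitor, optics, r gives the robot as it stands.
- The arm moves only by the shell command python3 -m crank 'ROWS' [OPENING] [FORCE]. ROWS is JSON, a list of rows, each a list of 2 entries, a list of its own where there are three numbers: the shift along the tool's x, y, z in cm, then the turn, a rotation vector about the tool's x, y, z in rad. A call has 1 to 5 rows; each row shifts and turns the commanded pose from where the row before left it, along the tool's axes as they then stand; what a row does not reach is not made up. A row lasts 1/10 s, in which the tool goes at most 50 mm and 8.59 degrees, less where a joint would pass 70% of its speed; a pose out of reach is approached as far as the arm can. A call is refused whole if a number of a shift passes 5 or a number of a turn 0.15, either way. A call with a gripper value outside its range is refused whole. OPENING is the finger opening in cm, from 0 to 8.54, set as the call begins (- or left out, the last holds). The fingers move at their own pace and stop on an object; FORCE is the grip in N (left out, the last holds). Time passes only in rows, so rows that do not move let the fingers close. It gives the time, the measured TCP pose, the force, the opening and the grip force at its end, in the units of the state.
- monitor.get_obs(): the state, without advancing time (a new reading comes with each control period).
- optics.grab_frame(name): name is "side" or "top" or "wrist"; returns (picture, depth): 480x640x3 uint8, red, green, blue; 480x640 float32, m along the optical axis (not along the pixel's ray), 0 where there is no reading.
- optics.camera_model(name): a dict with "vertical_fov" (degrees; the focal length in pixels is half the picture's height over the tangent of half this angle, whatever the lens; pixels are square), "cx", "cy" (the principal point, pixels), "R" (3x3) and "t" (3): a world point X has camera coordinates R X + t; the wrist camera has in their place "hand_eye" (4x4, takes a point from camera to tool coordinates, whose origin is the TCP and whose axes are the flange's). Camera axes: x right, y down, z forward; pixel columns grow to the right and rows downward; lengths in m; the calibration is good to about 2 mm. A picture is of the moment at which its call begins: read the wrist's pose just before it. camera_model takes no time and is no camera call.
- r.hand_in(): hands the job in; it is judged then, once.
The state is a dict: "clock": time; "joints": joint angles; "qvel": joint speeds; "tau": joint torques, N m; "tcp_pos": TCP position; "orientation": TCP orientation; "contact_force": force on the tool from outside, world axes, zero at the start; "moment": the same for the moment, N m; "grip_width": finger opening in m; "gripper_force": force on a finger pad.
Only numpy, scipy, OpenCV 4.12 (cv2) and the standard library are available. Lean on these libraries where they do the work, as an engineer would, in place of code of your own. Each camera call takes 0.05 s, during which the arm holds its last target. There are 200 camera calls.

## Working session

There is one attempt and no reset: what is moved stays moved. The work goes in short steps, Python scripts to look and compute and a shell command to move; the robot and the scene stay as the last step left them, time stands still between calls to the robot, and variables do not carry over. Pictures are saved under pics/ and viewed, at most 11 in all, crops included, and the job is handed in when it is done.

```bash
ls; mkdir -p pics; python3 - <<'E'
from bench import monitor, optics, r
import cv2,numpy as np
for n in("top","side"):
    p,d=optics.grab_frame(n); cv2.imwrite(f"pics/{n}0.png",p[...,::-1]); np.savez(f"{n}0.npz",p=p,d=d)
    print(n,optics.camera_model(n))
print(optics.camera_model("wrist"))
print(monitor.get_obs())
E
```

```text
pics
top {'vertical_fov': 53.988016884257476, 'cx': 324.29425292194856, 'cy': 241.47508372166536, 'R': array([[ 0.00827927, -0.9999604 , -0.00326349],
       [-0.99380158, -0.00786637, -0.11088976],
       [ 0.1108597 ,  0.00416135, -0.99382735]]), 't': array([0.05226216, 0.56047788, 0.82180398])}
side {'vertical_fov': 50.99719404907557, 'cx': 316.4451715712887, 'cy': 240.6473066504121, 'R': array([[ 0.83522431, -0.54990719,  0.00155899],
       [-0.33258722, -0.5074024 , -0.79493934],
       [ 0.43793389,  0.66343416, -0.60668692]]), 't': array([-0.43606702,  0.27980078,  0.83727511])}
{'vertical_fov': 61.84350493835982, 'cx': 318.3618656870374, 'cy': 244.57552855747772, 'hand_eye': array([[ 3.12792627e-05, -9.50223738e-01, -3.11568367e-01,
         7.96921059e-02],
       [ 9.99999964e-01, -5.27493431e-05,  2.61268306e-04,
        -3.15945445e-04],
       [-2.64698373e-04, -3.11568364e-01,  9.50223702e-01,
        -1.42811040e-01],
       [ 0.00000000e+00,  0.00000000e+00,  0.00000000e+00,
         1.00000000e+00]])}
{'clock': 0.1, 'joints': array([-1.25812446,  0.47771386,  0.02237477,  1.55634328, -0.01150655,
        1.1092813 , -0.0830926 ]), 'qvel': array([ 0.00150841, -0.0014089 ,  0.00047101, -0.00133216, -0.00159581,
        0.00142539,  0.00048735]), 'tau': array([ 3.80818106e-03, -5.97761357e+01,  1.61331441e+00, -2.81952113e+01,
        1.28605653e-02,  5.06308686e-03, -9.42486622e-06]), 'tcp_pos': array([0.27552605, 0.61563333, 0.23042988]), 'orientation': array([-6.56043085e-01, -3.07211071e+00,  2.51787146e-03]), 'contact_force': array([-0.24772778, -0.30521726, -0.14791985]), 'moment': array([-0.04363098,  0.07496522, -0.03400541]), 'gripper_force': 0.0, 'grip_width': 0.08521214619762942}
```

View pics/top0.png

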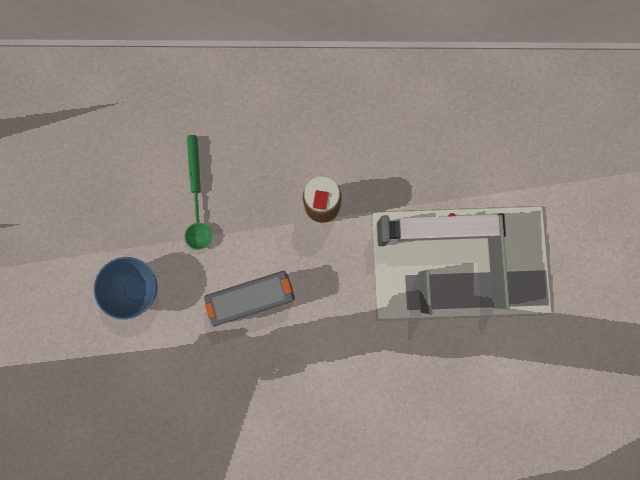

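View pics/side0.png

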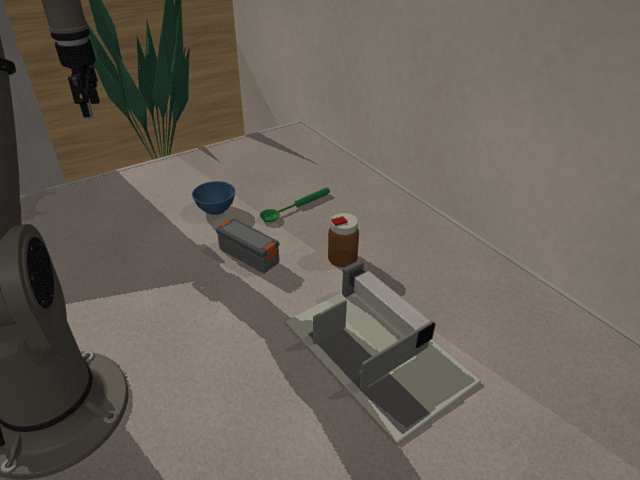

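The top view shows the tray with corners at about (373,213), (543,207), (551,312) and (378,319). The tube is along its upper edge, with the red pin at (452,215). The lunchbox is centred near (249,298), with orange clips at (210,310) and (287,286). The jar is at (322,200). The side view agrees.

```bash
cat > h.py <<'E'
import numpy as np,cv2
from scipy.spatial.transform import Rotation as Ro
from bench import monitor, optics, r
def pose():
    o=monitor.get_obs(); return Ro.from_rotvec(o["orientation"]).as_matrix(),np.array(o["tcp_pos"]),o
def cam(name,wp=None):
    m=optics.camera_model(name); f=240/np.tan(np.radians(m["vertical_fov"]/2))
    if name=="wrist":
        A,t=wp; H=m["hand_eye"]; R=(A@H[:3,:3]); c=A@H[:3,3]+t
    else: R=m["R"].T; c=-R@m["t"]
    return f,m["cx"],m["cy"],R,c
def ray(C,uv,z):
    f,cx,cy,R,c=C; d=R@np.array([(uv[0]-cx)/f,(uv[1]-cy)/f,1]); return c+d*(z-c[2])/d[2]
def proj(C,X):
    f,cx,cy,R,c=C; q=R.T@(np.asarray(X)-c); return np.array([cx+f*q[0]/q[2],cy+f*q[1]/q[2]])
def blob(mask,n=1):
    k,l,s,c=cv2.connectedComponentsWithStats(mask.astype(np.uint8)); i=1+np.argsort(-s[1:,4])[:n]
    return [(c[j],s[j]) for j in i]
def hsv(p): return cv2.cvtColor(p,cv2.COLOR_RGB2HSV).astype(int)
def toolmove(target,yaw_axis=None):
    """cm shift along the tool axes to a TCP target; yaw error of tool y axis vs world dir"""
    A,t,o=pose(); s=(A.T@(np.asarray(target)-t))*100; out=[s.round(2)]
    if yaw_axis is not None:
        v=A.T@np.array([np.cos(yaw_axis),np.sin(yaw_axis),0]); a=np.arctan2(-v[0],v[1])
        a=(a+np.pi/2)%np.pi-np.pi/2; out.append(round(float(a),3))
    return out
E
python3 - <<'E'
from h import *
Z=np.load("top0.npz"); p,d=Z["p"],Z["d"]; C=cam("top"); H=hsv(p)
cs=[ray(C,u,0.008) for u in[(373,213),(543,207),(551,312),(378,319)]]
print(np.round(cs,4)); 
for i in range(4): print(np.linalg.norm(cs[i]-cs[(i+1)%4]))
ctr=np.mean(cs,0); ey=(cs[0]+cs[3]-cs[1]-cs[2]); yaw=np.arctan2(ey[1],ey[0])-np.pi/2; print("rack",ctr,yaw)
Rz=Ro.from_euler("z",yaw).as_matrix()
m=((H[...,0]<8)|(H[...,0]>172))&(H[...,1]>150)&(H[...,2]>80); m[:,:400]=0
for c,s in blob(m,2): print("pin",c,s,Rz.T@(ray(C,c,.06)-ctr))
o=(H[...,0]>5)&(H[...,0]<16)&(H[...,1]>170)&(H[...,2]>120)
o[:,:200]=0; o[:250]=0
b=blob(o,2); q=[ray(C,c,.055) for c,s in b]; print([x[0] for x in b],q)
e=q[0]-q[1]; print("box",np.mean(q,0),np.arctan2(e[1],e[0])-np.pi/2,np.linalg.norm(e))
print("jar",ray(C,(322,194),.111),"bowl",ray(C,(126,288),.055))
A,t,_=pose(); print(A.round(3),t)
for n,X in(("grip",(.055,.020,.058)),("bay",(-.055,-.0125,.008)),("movplate",(-.055,-.055,.08)),("fix",(-.055,.07,.08)),("post",(.055,.141,.082))):
    X=Rz@np.array(X)+ctr*[1,1,0]; print(n,X,proj(C,X))
E
```

```text
[[ 0.617  -0.0338  0.008 ]
 [ 0.6308 -0.3521  0.008 ]
 [ 0.4363 -0.3583  0.008 ]
 [ 0.421  -0.0424  0.008 ]]
0.3185803027206778
0.1946576232432118
0.3163485693310009
0.19621049830943782
rack [ 0.52626713 -0.196663    0.008     ] 0.04591766705953293
pin [451.5 214.6] [449 214   6   2  10] [0.08118796 0.02630643 0.052     ]
[array([286.0989011 , 285.74725275]), array([209.5125, 310.2   ])] [array([0.47925898, 0.12259528, 0.055     ]), array([0.43597293, 0.25462756, 0.055     ])]
box [0.45761596 0.18861142 0.055     ] -2.8247901577038865 0.13894676473316675
jar [0.6303571  0.06092733 0.111     ] bowl [0.47305404 0.40166137 0.055     ]
[[-0.913  0.408 -0.001]
 [ 0.408  0.913 -0.002]
 [-0.    -0.002 -1.   ]] [0.27552605 0.61563333 0.23042988]
grip [ 0.58029113 -0.1741595   0.058     ] [455.79161588 229.36411418]
bay [ 0.47189887 -0.21167441  0.008     ] [470.11612835 291.72259603]
movplate [ 0.47384969 -0.25412962  0.08      ] [508.32286329 290.5582106 ]
fix [ 0.468112   -0.12926137  0.08      ] [434.19731773 293.36733346]
post [ 0.57473704 -0.05328704  0.082     ] [388.7927981  230.12110266]
```

```bash
python3 - <<'E'
from h import *
A,t,_=pose()
y=np.array([np.cos(.046),np.sin(.046),0]); print(toolmove((.580,-.170,.19),.046))
tot=toolmove((.580,-.170,.19),.046)[1]; N=20
M=np.zeros((3,3)); B=A.copy()
for i in range(N):
    M+=B; B=B@Ro.from_rotvec([0,0,tot/N]).as_matrix()
print(tot/N, np.linalg.solve(M,np.array([.58,-.17,.19])-t)*100)
E
```

```text
[array([-59.88, -59.27,   4.15]), 1.104]
0.055200000000000006 [-4.28951043 -1.12201355  0.20730463]
```

```bash

python3 -m crank '[[[-4.29,-1.12,0.2],[0,0,0.055]],[[-4.29,-1.12,0.2],[0,0,0.055]],[[-4.29,-1.12,0.2],[0,0,0.055]],[[-4.29,-1.12,0.2],[0,0,0.055]],[[-4.29,-1.12,0.2],[0,0,0.055]]]' 8.54 60
python3 -m crank '[[[-4.29,-1.12,0.2],[0,0,0.055]],[[-4.29,-1.12,0.2],[0,0,0.055]],[[-4.29,-1.12,0.2],[0,0,0.055]],[[-4.29,-1.12,0.2],[0,0,0.055]],[[-4.29,-1.12,0.2],[0,0,0.055]]]'
python3 -m crank '[[[-4.29,-1.12,0.2],[0,0,0.055]],[[-4.29,-1.12,0.2],[0,0,0.055]],[[-4.29,-1.12,0.2],[0,0,0.055]],[[-4.29,-1.12,0.2],[0,0,0.055]],[[-4.29,-1.12,0.2],[0,0,0.055]]]'
python3 -m crank '[[[-4.29,-1.12,0.2],[0,0,0.055]],[[-4.29,-1.12,0.2],[0,0,0.055]],[[-4.29,-1.12,0.2],[0,0,0.055]],[[-4.29,-1.12,0.2],[0,0,0.055]],[[-4.29,-1.12,0.2],[0,0,0.055]]]'
python3 -m crank '[[[0,0,0],[0,0,0]],[[0,0,0],[0,0,0]]]'
python3 - <<'E'
from h import *
wp=pose(); p,d=optics.grab_frame("wrist"); cv2.imwrite("pics/w1.png",p[...,::-1]); np.savez("w1.npz",p=p,d=d,A=wp[0],t=wp[1]); print(wp)
print(toolmove((.580,-.170,.19),.046))
E
```

```text
clock: 0.6
tcp_pos: [0.4329, 0.4581, 0.2208]
orientation: [-1.074, -2.952, 0.001]
contact_force: [1.7, -0.0, -0.6]
grip_width: 0.0853
gripper_force: 0.0
clock: 1.1
tcp_pos: [0.5402, 0.265, 0.2109]
orientation: [-1.469, -2.777, 0.001]
contact_force: [0.6, 0.3, -0.6]
grip_width: 0.0852
gripper_force: 0.0
clock: 1.6
tcp_pos: [0.5911, 0.0501, 0.201]
orientation: [-1.835, -2.549, 0.0]
contact_force: [0.6, 0.7, -1.0]
grip_width: 0.0853
gripper_force: 0.0
clock: 2.1
tcp_pos: [0.5818, -0.1706, 0.1909]
orientation: [-2.167, -2.274, 0.0]
contact_force: [0.5, 0.1, 0.2]
grip_width: 0.0852
gripper_force: 0.0
clock: 2.3
tcp_pos: [0.5815, -0.1702, 0.1909]
orientation: [-2.168, -2.273, 0.001]
contact_force: [0.4, 0.8, -0.7]
grip_width: 0.0856
gripper_force: 0.0
(array([[-4.73130629e-02,  9.98879749e-01, -8.48837256e-04],
       [ 9.98880108e-01,  4.73130958e-02,  1.88047012e-05],
       [ 5.89447537e-05, -8.46996942e-04, -9.99999640e-01]]), array([ 0.58145816, -0.17024491,  0.19091345]), {'clock': 2.3, 'joints': array([-0.17741563,  0.43452308,  0.47679598,  1.79251606, -0.2358456 ,
        0.97195081,  0.44288946]), 'qvel': array([-0.03920752, -0.00192452, -0.04294399, -0.00520597, -0.00538991,
        0.00160192, -0.00061251]), 'tau': array([ 2.55960435e+00, -4.99665713e+01,  8.78275752e+00, -2.50442451e+01,
        2.45390022e-01, -2.62715947e-02,  2.91232526e-02]), 'tcp_pos': array([ 0.58145816, -0.17024491,  0.19091345]), 'orientation': array([-2.16782010e+00, -2.27293180e+00,  8.98692493e-04]), 'contact_force': array([ 0.39671474,  0.78090675, -0.71159976]), 'moment': array([0.04215482, 0.04647405, 0.05060901]), 'gripper_force': 0.0, 'grip_width': 0.08564441748977952})
[array([-0.15, -0.21,  0.09]), 0.004]
```

View pics/w1.png

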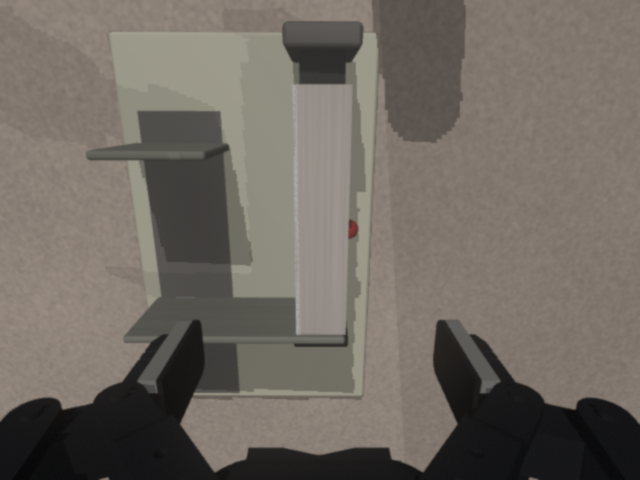

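The wrist view shows the tube's top face over columns ~298–351, from rows 85 to 335. The red pin is at (353,229), and the tray corners are near (110,33), (378,33) and (362,396).

```bash
python3 - <<'E'
from h import *
Z=np.load("w1.npz"); p,d=Z["p"],Z["d"]; C=cam("wrist",(Z["A"],Z["t"])); H=hsv(p)
m=((H[...,0]<8)|(H[...,0]>172))&(H[...,1]>140)
(c,s),=blob(m); print(c,s); P=ray(C,c,.058); print("pin",P)
V=p.max(2).astype(int)
e=[]
for row in(120,320):
    g=np.diff(cv2.GaussianBlur(p[row:row+1].astype(np.float32).mean(2),(5,1),0)[0]); print(row,[(i,round(float(g[i]))) for i in range(280,370) if abs(g[i])>7])
a=[ray(C,(298,120),.076),ray(C,(298,320),.076),ray(C,(351,120),.076),ray(C,(351,320),.076)]
print(np.round(a,4))
print("tray",[ray(C,u,.008).round(4) for u in((110,33),(378,33),(362,396))])
print("post top",ray(C,(284,22),.082),ray(C,(362,22),.082))
print("mov plate top", [ray(C,u,.08).round(4) for u in((127,338),(346,342))], "tube -y end",ray(C,(322,335),.076))
print("fix plate top", [ray(C,u,.08).round(4) for u in((88,152),(207,150))])
E
```

```text
[352.54901961 228.25490196] [350 222   6  13  51]
pin [ 0.60581941 -0.16756899  0.058     ]
120 [(350, -8), (351, -9), (359, 10), (360, 12), (361, 8)]
320 [(293, 8), (294, 18), (295, 23), (296, 16), (344, -9), (345, -10), (354, 9), (355, 10), (364, -8)]
[[ 0.5654 -0.0953  0.076 ]
 [ 0.5698 -0.233   0.076 ]
 [ 0.5979 -0.0937  0.076 ]
 [ 0.6079 -0.2312  0.076 ]]
tray [array([ 0.4233, -0.0423,  0.008 ]), array([ 0.6185, -0.0331,  0.008 ]), array([ 0.6327, -0.3506,  0.008 ])]
post top [ 0.55623052 -0.0431953   0.082     ] [ 0.59981304 -0.04113139  0.082     ]
mov plate top [array([ 0.4471, -0.2512,  0.08  ]), array([ 0.6052, -0.247 ,  0.08  ])] tube -y end [ 0.58767212 -0.24442462  0.076     ]
fix plate top [array([ 0.4362, -0.1203,  0.08  ]), array([ 0.5099, -0.1156,  0.08  ])]
```

```bash

python3 -m crank '[[[0.2,0.15,3.5],[0,0,0]],[[0,0,4],[0,0,0]],[[0,0,4],[0,0,0]],[[0,0,4],[0,0,0]],[[0,0,0.1],[0,0,0]]]' 8.54 40
python3 -m crank '[[[0,0,0],[0,0,0]],[[0,0,0],[0,0,0]],[[0,0,0],[0,0,0]],[[0,0,0],[0,0,0]],[[0,0,0],[0,0,0]]]' 5.5 40
python3 -m crank '[[[0,0,0],[0,0,0]],[[0,0,0],[0,0,0]],[[0,0,0],[0,0,0]],[[0,0,0],[0,0,0]],[[0,0,0],[0,0,0]]]' 3.0 50
python3 - <<'E'
from h import *
wp=pose(); p,d=optics.grab_frame("wrist"); cv2.imwrite("pics/w2.png",p[...,::-1]); print(wp[1],wp[2]["grip_width"],wp[2]["gripper_force"])
E
```

```text
clock: 2.85
tcp_pos: [0.5802, -0.1632, 0.0303]
orientation: [-2.155, -2.274, 0.007]
contact_force: [-1.0, 0.2, -0.5]
grip_width: 0.0853
gripper_force: 0.0
clock: 3.35
tcp_pos: [0.5842, -0.167, 0.0364]
orientation: [2.164, 2.275, 0.002]
contact_force: [0.4, 0.8, 0.2]
grip_width: 0.0551
gripper_force: 0.0
clock: 3.85
tcp_pos: [0.5831, -0.1673, 0.0365]
orientation: [-2.166, -2.275, -0.0]
contact_force: [-5.0, 1.3, 12.2]
grip_width: 0.0357
gripper_force: 50.7
[ 0.58309485 -0.16728797  0.03649631] 0.03571626077482791 50.66164548508823
```

View pics/w2.png

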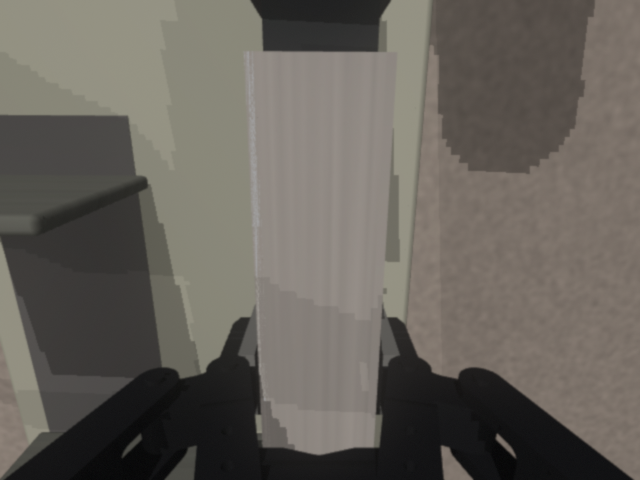

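The fingers straddle the tube (cols ~258–385). The opening is 35.7 mm, so the pin is flush. Next I pull the tube along tool −x.

```bash

python3 -m crank '[[[0,0,0],[0,0,0]],[[-0.4,0,0],[0,0,0]],[[-0.4,0,0],[0,0,0]],[[-0.4,0,0],[0,0,0]],[[-0.4,0,0],[0,0,0]]]' 3.0 80
python3 -m crank '[[[-0.4,0,0],[0,0,0]],[[-0.4,0,0],[0,0,0]],[[-0.4,0,0],[0,0,0]],[[0,0,0],[0,0,0]]]'
python3 - <<'E'
from h import *
p,d=optics.grab_frame("wrist"); np.savez("w3.npz",p=p); print(pose()[1:])
E
```

```text
clock: 4.4
tcp_pos: [0.5836, -0.1799, 0.0366]
orientation: [-2.161, -2.273, -0.004]
contact_force: [-7.0, 7.3, 16.6]
grip_width: 0.0353
gripper_force: 77.7
clock: 4.8
tcp_pos: [0.5843, -0.1952, 0.0366]
orientation: [-2.166, -2.274, -0.0]
contact_force: [-4.9, 0.6, 13.0]
grip_width: 0.0352
gripper_force: 78.6
(array([ 0.58432168, -0.19539686,  0.03659827]), {'clock': 4.85, 'joints': array([-0.05367887,  0.65058364,  0.37664009,  1.8574804 , -0.35374165,
        0.7002888 ,  0.57530402]), 'qvel': array([-0.0014402 ,  0.00200824,  0.00391473, -0.00056944,  0.0010477 ,
       -0.00216634, -0.00095651]), 'tau': array([ -0.60604585, -51.68961525,   6.53280482, -18.74172449,
        -0.25599335,  -1.47473093,   0.15981508]), 'tcp_pos': array([ 0.58432168, -0.19539686,  0.03659827]), 'orientation': array([-2.16607616e+00, -2.27419155e+00, -8.45793540e-05]), 'contact_force': array([-3.35393396,  0.80018588, 13.15323289]), 'moment': array([ 0.16718026,  1.10111107, -0.15394636]), 'gripper_force': 78.58606729656458, 'grip_width': 0.03520675655478822})
```

```bash

python3 -m crank '[[[-0.4,0,0],[0,0,0]],[[-0.4,0,0],[0,0,0]],[[-0.2,0,0],[0,0,0]],[[-0.2,0,0],[0,0,0]],[[0,0,0],[0,0,0]]]'
python3 - <<'E'
from h import *
A,t,o=pose(); p,d=optics.grab_frame("wrist"); cv2.imwrite("pics/w4.png",p[...,::-1]); C=cam("wrist",(A,t)); H=hsv(p)
m=((H[...,0]<8)|(H[...,0]>172))&(H[...,1]>140); print([(c,s) for c,s in blob(m)] if m.any() else "no red"); print(o["contact_force"], proj(C,(.583+.022,-.168,.058)))
for n in("top","side"):
  q,_=optics.grab_frame(n); cv2.imwrite(f"pics/{n}4.png",q[...,::-1])
E
```

```text
clock: 5.35
tcp_pos: [0.5848, -0.2077, 0.0366]
orientation: [-2.166, -2.274, 0.0]
contact_force: [-4.7, 0.8, 12.3]
grip_width: 0.0352
gripper_force: 79.1
[(array([392.16451613, 246.55806452]), array([386, 230,  15,  34, 310], dtype=int32))]
[-4.67827884  0.76662952 12.29175839] [387.25400313 247.61309601]
```

View pics/w4.png

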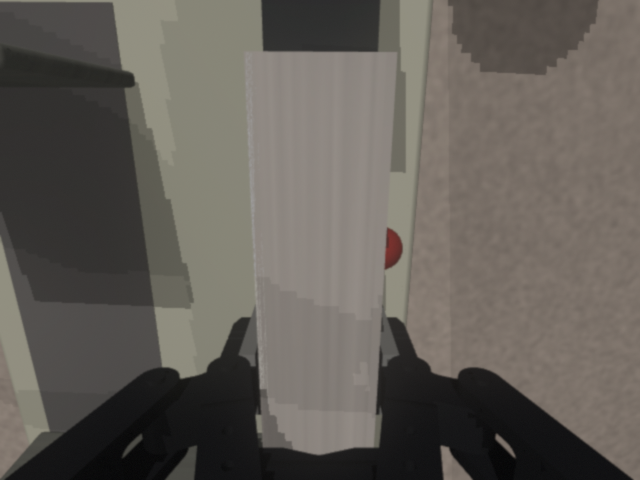

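The pin is out again at (392,247), 40 mm along from the grip. I release, lift and head for the lunchbox.

```bash

python3 -m crank '[[[0,0,0],[0,0,0]],[[0,0,0],[0,0,0]],[[0,0,0],[0,0,0]],[[0,0,0],[0,0,0]],[[0,0,0],[0,0,0]]]' 8.54 40
python3 -m crank '[[[0,0,-3],[0,0,0]],[[0,0,-4.5],[0,0,0]],[[0,0,-4.5],[0,0,0]],[[0,0,-4],[0,0,0]],[[0,0,0],[0,0,0]]]'
python3 - <<'E'
from h import *
A,t,_=pose(); p,d=optics.grab_frame("wrist"); np.savez("w5.npz",p=p,A=A,t=t); C=cam("wrist",(A,t)); H=hsv(p)
m=((H[...,0]<8)|(H[...,0]>172))&(H[...,1]>140); c=blob(m)[0][0]; print("pin",ray(C,c,.058)); cv2.imwrite("pics/w5.png",p[...,::-1])
T=np.array([.4576,.1886,.19]); tot=toolmove(T,.317)[1]; N=10
M=np.zeros((3,3)); B=A.copy()
for i in range(N): M+=B; B=B@Ro.from_rotvec([0,0,tot/N]).as_matrix()
print(tot/N, np.linalg.solve(M,T-t)*100)
E
```

```text
clock: 6.0
tcp_pos: [0.5855, -0.2068, 0.0351]
orientation: [-2.165, -2.276, 0.0]
contact_force: [0.9, 1.2, -0.4]
grip_width: 0.0854
gripper_force: 0.0
clock: 6.5
tcp_pos: [0.5889, -0.2086, 0.2014]
orientation: [2.16, 2.269, 0.008]
contact_force: [0.8, -0.1, 0.6]
grip_width: 0.0851
gripper_force: 0.0
pin [ 0.60558022 -0.16726488  0.058     ]
-0.0267 [ 4.14872297 -0.62592116  0.09180554]
```

View pics/w5.png

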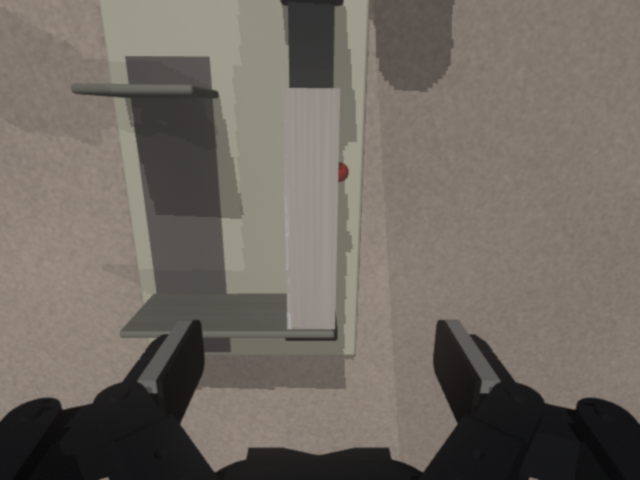

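The bay is now long. Plate top edges are at rows ~88 and ~332, the mat runs over cols ~128–210 at its top, and the pin stands out at (342,172).

```bash

python3 -m crank '[[[4.15,-0.63,0.1],[0,0,-0.027]],[[4.15,-0.63,0.1],[0,0,-0.027]],[[4.15,-0.63,0.1],[0,0,-0.027]],[[4.15,-0.63,0.1],[0,0,-0.027]],[[4.15,-0.63,0.1],[0,0,-0.027]]]'
python3 -m crank '[[[4.15,-0.63,0.1],[0,0,-0.027]],[[4.15,-0.63,0.1],[0,0,-0.027]],[[4.15,-0.63,0.1],[0,0,-0.027]],[[4.15,-0.63,0.1],[0,0,-0.027]],[[4.15,-0.63,0.1],[0,0,-0.027]]]'
python3 -m crank '[[[0,0,0],[0,0,0]],[[0,0,0],[0,0,0]],[[0,0,0],[0,0,0]]]'
python3 - <<'E'
from h import *
Z=np.load("w5.npz"); C=cam("wrist",(Z["A"],Z["t"]))
print("mov top", [ray(C,u,.08).round(4) for u in((122,333),(335,334))])
print("fix top", [ray(C,u,.08).round(4) for u in((72,88),(191,89))])
print("mat L/R", [ray(C,u,.008).round(4) for u in((128,57),(210,57),(155,293),(218,150),(140,150))])
A,t,_=pose(); p,d=optics.grab_frame("wrist"); cv2.imwrite("pics/w6.png",p[...,::-1]); C=cam("wrist",(A,t)); H=hsv(p)
o=(H[...,0]>5)&(H[...,0]<16)&(H[...,1]>170)&(H[...,2]>100)
b=blob(o,2); q=[ray(C,c,.058) for c,s in b]; e=q[0]-q[1]; print(b,q,np.linalg.norm(e),(np.arctan2(e[1],e[0])-np.pi/2)%np.pi)
c=np.mean(q,0); print(c,t,toolmove([c[0],c[1],.19],.317))
E
```

```text
clock: 7.05
tcp_pos: [0.5312, -0.0022, 0.1889]
orientation: [-2.004, -2.417, 0.003]
contact_force: [2.2, -0.2, 0.3]
grip_width: 0.085
gripper_force: 0.0
clock: 7.55
tcp_pos: [0.4513, 0.1913, 0.184]
orientation: [-1.837, -2.548, 0.003]
contact_force: [1.4, 0.5, 0.7]
grip_width: 0.0854
gripper_force: 0.0
clock: 7.85
tcp_pos: [0.4531, 0.1887, 0.1846]
orientation: [-1.841, -2.545, 0.002]
contact_force: [1.1, -0.0, 0.9]
grip_width: 0.0853
gripper_force: 0.0
mov top [array([ 0.4479, -0.2918,  0.08  ]), array([ 0.6064, -0.2858,  0.08  ])]
fix top [array([ 0.4351, -0.1222,  0.08  ]), array([ 0.5075, -0.1191,  0.08  ])]
mat L/R [array([ 0.4402, -0.096 ,  0.008 ]), array([ 0.5024, -0.0929,  0.008 ]), array([ 0.4453, -0.2931,  0.008 ]), array([ 0.5065, -0.1621,  0.008 ]), array([ 0.4431, -0.1651,  0.008 ])]
[(array([324.14349776, 135.49028401]), array([306, 127,  38,  18, 669], dtype=int32)), (array([323.17021277, 326.51595745]), array([308, 321,  32,  12, 376], dtype=int32))] [array([0.43594733, 0.25228621, 0.058     ]), array([0.47965944, 0.11929358, 0.058     ])] 0.13999209551193395 0.3175573458331056
[0.45780338 0.18578989 0.058     ] [0.45307052 0.18871233 0.18460464] [array([-0.39,  0.34, -0.52]), 0.0]
```

View pics/w6.png

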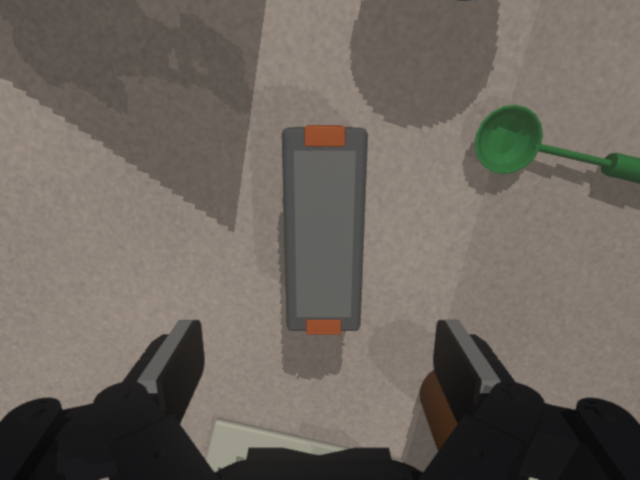

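The box is centred in the view at cols 284–364, rows 127–330. It is aligned with the tool and clear between the fingers. I descend and grasp.

```bash

python3 -m crank '[[[-0.3,0.37,3],[0,0,0]],[[0,0,4],[0,0,0]],[[0,0,4],[0,0,0]],[[0,0,3.5],[0,0,0]],[[0,0,2.1],[0,0,0]]]'
python3 -m crank '[[[0,0,0],[0,0,0]],[[0,0,0],[0,0,0]],[[0,0,0],[0,0,0]],[[0,0,0],[0,0,0]],[[0,0,0],[0,0,0]]]' 6.2 35
python3 -m crank '[[[0,0,0],[0,0,0]],[[0,0,0],[0,0,0]],[[0,0,0],[0,0,0]],[[0,0,0],[0,0,0]]]' 5.0 35
python3 -m crank '[[[0,0,-1],[0,0,0]],[[0,0,-2],[0,0,0]],[[0,0,-4],[0,0,0]],[[0,0,-4.5],[0,0,0]],[[0,0,-4.5],[0,0,0]]]'
python3 -m crank '[[[0,0,0],[0,0,0]],[[0,0,0],[0,0,0]]]'
python3 - <<'E'
from h import *
A,t,ob=pose(); p,d=optics.grab_frame("wrist"); cv2.imwrite("pics/w7.png",p[...,::-1]); np.savez("w7.npz",p=p,d=d,A=A,t=t); C=cam("wrist",(A,t)); H=hsv(p)
o=(H[...,0]>5)&(H[...,0]<16)&(H[...,1]>170)&(H[...,2]>80)
for c,s in blob(o,3): print(c,s,d[int(c[1]),int(c[0])])
print(t,ob["contact_force"],ob["grip_width"],A.round(3))
E
```

```text
clock: 8.4
tcp_pos: [0.4569, 0.1861, 0.0167]
orientation: [-1.842, -2.544, 0.005]
contact_force: [-0.1, 0.2, 0.2]
grip_width: 0.0852
gripper_force: 0.0
clock: 8.9
tcp_pos: [0.4582, 0.1887, 0.0203]
orientation: [1.839, 2.546, 0.003]
contact_force: [1.0, 0.2, 1.2]
grip_width: 0.0621
gripper_force: 0.0
clock: 9.3
tcp_pos: [0.4579, 0.1887, 0.0202]
orientation: [1.839, 2.547, 0.002]
contact_force: [-1.5, -1.1, 7.4]
grip_width: 0.0554
gripper_force: 37.8
clock: 9.8
tcp_pos: [0.4566, 0.1878, 0.181]
orientation: [-1.839, -2.546, 0.002]
contact_force: [0.4, 0.7, -3.8]
grip_width: 0.0561
gripper_force: 38.8
clock: 10.0
tcp_pos: [0.4575, 0.1886, 0.1803]
orientation: [1.839, 2.547, 0.003]
contact_force: [0.1, -0.5, -4.3]
grip_width: 0.0555
gripper_force: 39.2
[318.59203246 162.86056806] [ 267  136  104   54 5422] 0.09852261
[0.4574945  0.1885945  0.18026702] [ 0.12012072 -0.5308374  -4.276437  ] 0.05550186577570708 [[-0.315  0.949  0.001]
 [ 0.949  0.315  0.002]
 [ 0.001  0.002 -1.   ]]
```

View pics/w7.png

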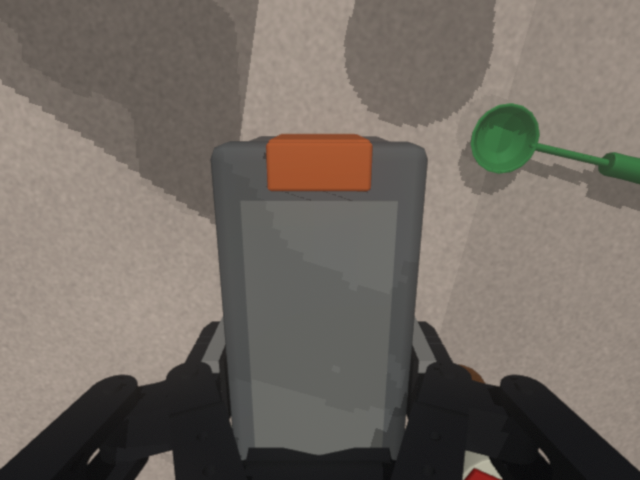

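The box is held lid up and level. Its far end is at row ~141, with the clip at (319,163). I compute the transfer.

```bash
python3 - <<'E'
from h import *
Z=np.load("w7.npz"); A,t=Z["A"],Z["t"]; C=cam("wrist",(A,t))
e=[A.T@(ray(C,u,t[2]+.042)-t) for u in((216,143),(425,143),(320,140),(320,137))]; print(np.round(e,4))
off=np.mean([e[0][0],e[1][0]])-.075; print("box centre ahead of TCP in tool x",off)
A,t,_=pose()
T=np.array([.4755,-.206,.16])-off*np.array([-np.sin(.044),np.cos(.044),0]); tot=toolmove(T,.044)[1]; N=10
M=np.zeros((3,3)); B=A.copy()
for i in range(N): M+=B; B=B@Ro.from_rotvec([0,0,tot/N]).as_matrix()
print(T,tot/N, np.linalg.solve(M,T-t)*100)
E
```

```text
[[ 0.0726 -0.0251 -0.042 ]
 [ 0.0726  0.026  -0.0419]
 [ 0.0733  0.0003 -0.0419]
 [ 0.074   0.0003 -0.0419]]
box centre ahead of TCP in tool x -0.002388359632974388
[ 0.47539495 -0.20361395  0.16      ] 0.027600000000000003 [-3.89097123 -0.58007742  0.18961412]
```

```bash

python3 -m crank '[[[-3.9,-0.58,0],[0,0,0.0276]],[[-3.9,-0.58,0],[0,0,0.0276]],[[-3.9,-0.58,0],[0,0,0.0276]],[[-3.9,-0.58,0],[0,0,0.0276]],[[-3.9,-0.58,0],[0,0,0.0276]]]'
python3 -m crank '[[[-3.9,-0.58,0],[0,0,0.0276]],[[-3.9,-0.58,0],[0,0,0.0276]],[[-3.9,-0.58,0],[0,0,0.0276]],[[-3.9,-0.58,0],[0,0,0.0276]],[[-3.9,-0.58,0],[0,0,0.0276]]]'
python3 -m crank '[[[0,0,0],[0,0,0]],[[0,0,2],[0,0,0]],[[0,0,1.5],[0,0,0]],[[0,0,0],[0,0,0]],[[0,0,0],[0,0,0]]]'
python3 - <<'E'
from h import *
print(toolmove((.4755,-.205,.147),.044),pose()[1],pose()[2]["grip_width"])
A,t,_=pose(); p,d=optics.grab_frame("wrist"); cv2.imwrite("pics/w8.png",p[...,::-1]); np.savez("w8.npz",p=p,d=d,A=A,t=t)
E
```

```text
clock: 10.55
tcp_pos: [0.4789, -0.0089, 0.1774]
orientation: [-2.01, -2.411, 0.005]
contact_force: [1.5, 1.2, -3.6]
grip_width: 0.0554
gripper_force: 39.0
clock: 11.05
tcp_pos: [0.4747, -0.2052, 0.1773]
orientation: [-2.171, -2.266, 0.004]
contact_force: [1.1, 0.5, -3.7]
grip_width: 0.0555
gripper_force: 38.9
clock: 11.55
tcp_pos: [0.4755, -0.2037, 0.1433]
orientation: [-2.17, -2.268, 0.003]
contact_force: [0.1, -0.6, -3.1]
grip_width: 0.0554
gripper_force: 38.8
[array([-0.13, -0.  , -0.37]), 0.0] [ 0.47545307 -0.20373569  0.14329814] 0.0554457349433575
```

View pics/w8.png

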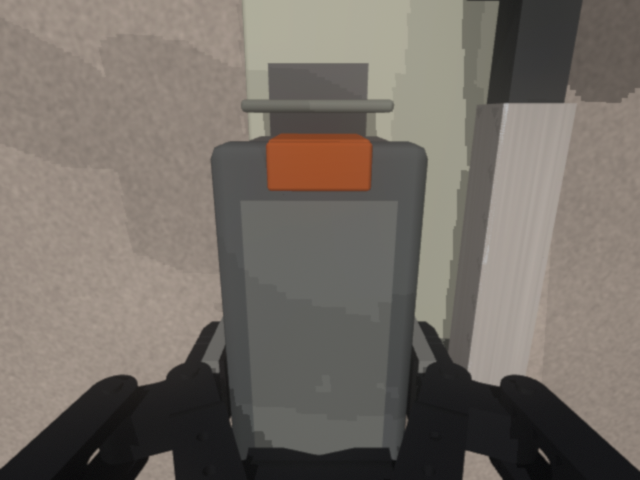

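The mat (cols 268–368) and fixed plate (cols 242–394, rows 100–111) are centred on column 318. That is the tool's centre line, so the lateral fit is good. I check the lengthwise fit next.

```bash
python3 - <<'E'
from h import *
Z=np.load("w8.npz"); A,t=Z["A"],Z["t"]; C=cam("wrist",(A,t))
for u,z in(((318,111),.08),((318,100),.08),((268,64),.008),((368,64),.008)): print(u,(A.T@(ray(C,u,z)-t)).round(4))
p,d=optics.grab_frame("top"); cv2.imwrite("pics/t8.png",p[180:340,350:570,::-1].repeat(3,0).repeat(3,1)); T=cam("top")
E
```

```text
(318, 111) [ 0.0806 -0.0001  0.0633]
(318, 100) [ 0.0857 -0.0001  0.0633]
(268, 64) [ 0.1094 -0.0319  0.1355]
(368, 64) [0.1094 0.0317 0.1353]
```

View pics/t8.png

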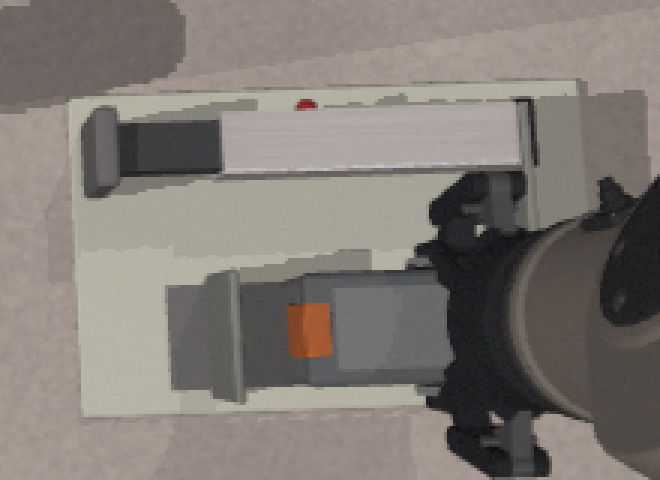

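The lengthwise fit agrees to ~1–2 mm, with about 7 mm of slack per side. I lower the box.

```bash

python3 -m crank '[[[0,0,2.5],[0,0,0]],[[0,0,2.5],[0,0,0]],[[0,0,2.5],[0,0,0]],[[0,0,1.5],[0,0,0]],[[0,0,0.8],[0,0,0]]]'
python3 -m crank '[[[0,0,0.5],[0,0,0]],[[0,0,0.3],[0,0,0]],[[0,0,0.2],[0,0,0]],[[0,0,0.1],[0,0,0]],[[0,0,0],[0,0,0]]]'
python3 -m crank '[[[0,0,0.1],[0,0,0]],[[0,0,0.1],[0,0,0]],[[0,0,0],[0,0,0]]]'
```

```text
clock: 12.15
tcp_pos: [0.4764, -0.2039, 0.0456]
orientation: [-2.171, -2.27, 0.001]
contact_force: [-0.6, 0.5, -3.4]
grip_width: 0.0558
gripper_force: 38.9
clock: 12.65
tcp_pos: [0.4767, -0.2043, 0.0356]
orientation: [2.172, 2.269, 0.001]
contact_force: [-0.6, -0.3, -3.1]
grip_width: 0.0557
gripper_force: 38.9
clock: 12.95
tcp_pos: [0.4764, -0.2042, 0.0332]
orientation: [-2.172, -2.27, 0.0]
contact_force: [0.6, 0.0, -3.0]
grip_width: 0.0555
gripper_force: 38.9
```

```bash

python3 -m crank '[[[0,0,0.1],[0,0,0]],[[0,0,0.1],[0,0,0]],[[0,0,0.1],[0,0,0]],[[0,0,0],[0,0,0]]]'
python3 -m crank '[[[0,0,0.1],[0,0,0]],[[0,0,0],[0,0,0]],[[0,0,0],[0,0,0]]]'
python3 -m crank '[[[0,0,0.1],[0,0,0]],[[0,0,0],[0,0,0]],[[0,0,0],[0,0,0]]]'
```

```text
clock: 13.35
tcp_pos: [0.4763, -0.2042, 0.0301]
orientation: [-2.172, -2.27, 0.0]
contact_force: [-0.2, -0.1, -2.4]
grip_width: 0.0559
gripper_force: 38.9
clock: 13.65
tcp_pos: [0.4764, -0.2042, 0.0292]
orientation: [-2.172, -2.27, 0.0]
contact_force: [0.5, 0.5, -3.4]
grip_width: 0.0556
gripper_force: 38.9
clock: 13.95
tcp_pos: [0.4764, -0.2042, 0.0283]
orientation: [-2.172, -2.27, -0.0]
contact_force: [-0.6, 0.3, -3.0]
grip_width: 0.0556
gripper_force: 39.0
```

```bash

python3 -m crank '[[[0,0,0.1],[0,0,0]],[[0,0,0],[0,0,0]],[[0,0,0],[0,0,0]]]'
python3 -m crank '[[[0,0,0.05],[0,0,0]],[[0,0,0],[0,0,0]],[[0,0,0],[0,0,0]]]'
```

```text
clock: 14.25
tcp_pos: [0.4764, -0.2042, 0.0282]
orientation: [-2.172, -2.269, -0.001]
contact_force: [-3.4, 1.4, 10.2]
grip_width: 0.0555
gripper_force: 40.4
clock: 14.55
tcp_pos: [0.4765, -0.2042, 0.0282]
orientation: [-2.172, -2.269, -0.002]
contact_force: [-5.6, 3.6, 16.5]
grip_width: 0.0554
gripper_force: 41.1
```

The box is in contact with the tray. I ease off slightly, release and retreat.

```bash

python3 -m crank '[[[0,0,-0.1],[0,0,0]],[[0,0,0],[0,0,0]]]'
python3 -m crank '[[[0,0,0],[0,0,0]],[[0,0,0],[0,0,0]],[[0,0,0],[0,0,0]],[[0,0,0],[0,0,0]]]' 7.2
python3 -m crank '[[[0,0,-1.5],[0,0,0]],[[0,0,-3],[0,0,0]],[[0,0,-4],[0,0,0]],[[0,0,-4.5],[0,0,0]],[[0,0,-4],[0,0,0]]]'
python3 -m crank '[[[-4,0,0],[0,0,0]],[[-4,0,0],[0,0,0]],[[0,0,0],[0,0,0]],[[0,0,0],[0,0,0]],[[0,0,0],[0,0,0]]]'
python3 - <<'E'
from h import *
A,t,_=pose(); p,d=optics.grab_frame("wrist"); cv2.imwrite("pics/w9.png",p[...,::-1]); np.savez("w9.npz",p=p,d=d,A=A,t=t); C=cam("wrist",(A,t)); H=hsv(p)
o=(H[...,0]>5)&(H[...,0]<16)&(H[...,1]>170)&(H[...,2]>60)
for c,s in blob(o,2): print(c,s,ray(C,c,.066),"depth z",(C[4]+C[3]@np.array([(c[0]-C[1])/C[0],(c[1]-C[2])/C[0],1])*d[int(c[1]),int(c[0])])[2])
m=((H[...,0]<5)|(H[...,0]>172))&(H[...,1]>140);print("pin",[ (c,s,ray(C,c,.058)) for c,s in blob(m)])
E
```

```text
clock: 14.75
tcp_pos: [0.4767, -0.2042, 0.0282]
orientation: [2.172, 2.269, 0.001]
contact_force: [-2.1, 1.9, 4.9]
grip_width: 0.0554
gripper_force: 40.1
clock: 15.15
tcp_pos: [0.4765, -0.2042, 0.0277]
orientation: [-2.172, -2.27, 0.0]
contact_force: [-0.0, -0.3, 0.3]
grip_width: 0.0719
gripper_force: 0.0
clock: 15.65
tcp_pos: [0.4763, -0.2044, 0.1996]
orientation: [2.172, 2.269, -0.0]
contact_force: [0.4, -0.0, 0.3]
grip_width: 0.0721
gripper_force: 0.0
clock: 16.15
tcp_pos: [0.4799, -0.283, 0.1973]
orientation: [-2.17, -2.27, -0.0]
contact_force: [-0.7, 0.5, 0.6]
grip_width: 0.0722
gripper_force: 0.0
[318.80230326 220.98848369] [301 214  36  15 521] [ 0.47990835 -0.2755591   0.066     ] depth z 0.07202630024948875
[319.4484127    2.50396825] [299   0  42   7 252] [ 0.47416467 -0.14009015  0.066     ] depth z 0.07201691966714097
pin []
```

View pics/w9.png

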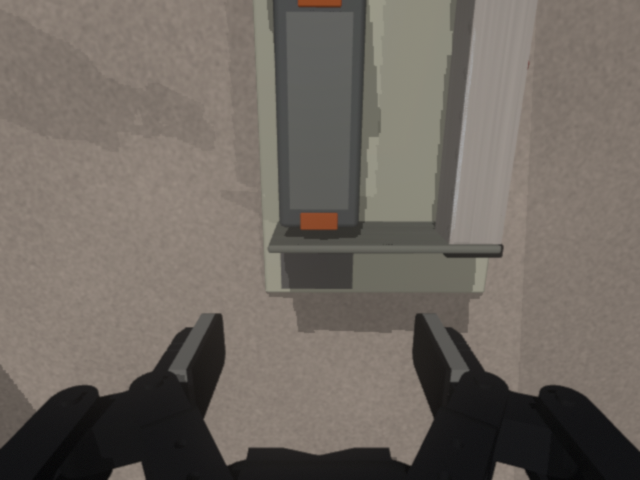

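The box lies flat between the plates. Its near clip is at (319,221), inside the moving plate at row ~240. I make a last check of the pin and hand in if it is still out.

```bash
python3 - <<'E'
from h import *
p,_=optics.grab_frame("top"); H=hsv(p); C=cam("top")
m=((H[...,0]<8)|(H[...,0]>172))&(H[...,1]>150)&(H[...,2]>80); m[:,:400]=0; m[235:]=0
b=blob(m)[0]; print(b, ray(C,b[0],.06)); print(pose()[2]["contact_force"])
if b[1][4]>=5: print(r.hand_in())
E
```

```text
(array([451.5, 214.6]), array([449, 214,   6,   2,  10], dtype=int32)) [ 0.60616201 -0.16665765  0.06      ]
[-0.14688964  0.77740768  0.484116  ]
the job is handed in; nothing more can be done
None
```

The rack is locked at its second pin hole with the red pin out. The lunchbox is lid up and flat on the mat between the end plates, I didn't touch the bowl, jar or spoon, and I handed the job in at about 16 s; no verdict was returned.

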